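# Lay the tea tray from the washed-up things

### The job

Lay the tea tray: stand the white milk jug in the middle of the blue mat, the glass jar with the white swing-top clamp lid on the yellow mat, the steel tea strainer on the red mat and the green tea tin on the black mat, each centred on its mat and upright, in any order. Set them down gently, without dropping them, and let go. The blue jug and the glass jar with the red lid do not belong on the tray: leave them where they stand.

Things in the scene. Friction and masses are not known exactly. Their poses are not given: they have to be found in the camera images.
- milk_jug: The white ceramic milk jug, 0.26 kg. Open round jug, 85 mm tall; outside diameter 60 from height 12 to 60, 55 at the rim, 52 at the foot. Loop handle reaches 48 from the axis towards its +x, pouring lip 34 towards its -x; grip the body across y. Origin: centre of the underside, z up. All loose things stand on the worktop to the robot's left, about 120 apart, handles roughly to +x.
- clamp_jar: Squat glass jar with white lid, orange seal and steel wire clamp, rigid, 0.3 kg; outside diameter 62 mm from height 4 to 52, then a shoulder to a 52 neck; lid 56 wide, top of the clamp at 83. The wire stands out up to 38 from the axis along its -x and +x; grip across y. Origin: centre of the underside, z up.
- strainer: Low round steel tea strainer in its drip bowl, one rigid piece, 0.14 kg: open, 34 mm tall, outside diameter 58 from height 6 to 34, 48 at the foot, wall 3, dark mesh inside. Its handle, a flat wire loop at height 31, reaches 52 from the axis towards its +x; grip the bowl across y. Origin: centre of the underside, z up.
- tea_tin: Green round tin with a brass lid (stays on) and small ball knob, 0.2 kg: diameter 60 mm up to height 62, lid diameter 62 up to 72, top of the knob at 84. Origin: centre of the underside, z up. A wooden egg cup and a terracotta tumbler, both under 75 tall, also stand among the things.
- mat_blue: Blue mat, a disc of diameter 90 mm, 3 thick, fixed in the tea tray. Origin: centre of its underside, 8 above the worktop (its top is 11 above it). For the white milk jug. The tray is dark wood, 280 square outside, fixed, its rim 8 thick and 20 above the worktop; its place and its yaw (up to 0.25 rad) vary.
- mat_yellow: Yellow mat, a disc of diameter 90 mm, 3 thick, fixed in the tea tray. Origin: centre of its underside, 8 above the worktop (its top is 11 above it). For the clamp-lid jar. The four mats form a 2 by 2 square parallel to the tray's sides, 116 between neighbouring centres, each centre 74 from the inside of the two nearest rims.
- mat_red: Red mat, a disc of diameter 90 mm, 3 thick, fixed in the tea tray. Origin: centre of its underside, 8 above the worktop (its top is 11 above it). For the strainer. Which mat is at which corner varies.
- mat_black: Black mat, a disc of diameter 90 mm, 3 thick, fixed in the tea tray. Origin: centre of its underside, 8 above the worktop (its top is 11 above it). For the green tea tin.
- blue_jug: Look-alike, to be left alone: the same jug in blue ceramic. Open round jug, 85 mm tall; outside diameter 60 from height 12 to 60, 55 at the rim, 52 at the foot. Loop handle reaches 48 from the axis towards its +x, pouring lip 34 towards its -x; grip the body across y. Origin: centre of the underside, z up.
- screw_jar: Look-alike, to be left alone: squat glass jar with a red screw lid; outside diameter 62 mm from height 4 to 52, then a shoulder to a 52 neck; red lid 58 wide, top at 82. Origin: centre of the underside, z up.

How it is judged (in metres and radians):
At the end, for the whole second after the job is handed in: Milk jug on the blue mat, clamp-lid jar on the yellow, strainer on the red, tea tin on the black: each axis within 15 mm of its mat's centre, underside less than 8 mm above the mat's underside, within 0.12 rad of upright, released and at rest (horizontal distance between milk_jug and mat_blue below 0.015 m and z of milk_jug in the frame of mat_blue below 0.008 m and angle between each of milk_jug, clamp_jar, strainer, tea_tin's own z axis and vertical below 0.12 rad and linear speed of each of milk_jug, clamp_jar, strainer, tea_tin below 0.02 m/s and angular speed of each of milk_jug, clamp_jar, strainer, tea_tin below 0.2 rad/s and contact force between the fingers and milk_jug below 0.1 N and horizontal distance between clamp_jar and mat_yellow below 0.015 m and z of clamp_jar in the frame of mat_yellow below 0.008 m and contact force between the fingers and clamp_jar below 0.1 N and horizontal distance between strainer and mat_red below 0.015 m and z of strainer in the frame of mat_red below 0.008 m and contact force between the fingers and strainer below 0.1 N and horizontal distance between tea_tin and mat_black below 0.015 m and z of tea_tin in the frame of mat_black below 0.008 m and contact force between the fingers and tea_tin below 0.1 N); the robot touches nothing.
It fails at once if the blue jug is moved by more than 25 mm (distance of blue_jug from where it was at the start of the episode above 0.025 m).
It fails at once if the red-lidded jar is moved by more than 25 mm (distance of screw_jar from where it was at the start of the episode above 0.025 m).
It fails at once if one of the four tea things is dropped or thrown (faster than 0.7 m/s while out of the fingers) ((linear speed of milk_jug above 0.7 m/s and contact force between the fingers and milk_jug below 0.1 N) or (linear speed of clamp_jar above 0.7 m/s and contact force between the fingers and clamp_jar below 0.1 N) or (linear speed of strainer above 0.7 m/s and contact force between the fingers and strainer below 0.1 N) or (linear speed of tea_tin above 0.7 m/s and contact force between the fingers and tea_tin below 0.1 N)).
It also fails if it takes over 120 s, if anything falls off the work surface, if the arm or the gripper's body presses on something with over 40 N, if the wrist force passes 120 N, or if a joint passes its speed limit or range.

### The arm

A 7-joint arm with a two-finger parallel gripper is mounted at the origin on the work surface. World frame = base frame: x ahead of the robot, y to its left, z up, the work surface at z = 0. Lengths are in mm, angles in rad, forces in N, time in s.
With the tool pointing down it reaches from about 400 to 875 mm from the base axis. Payload 4.4 kg.
Tool frame: the origin (TCP) lies midway between the tips of the shut fingers; the grasp point (between the pads) lies 19 mm behind it; z points along the fingers, y is the line along which they close (so a half turn about z gives the same grasp; the last joint's range is limited). The gripper opens to 85 mm and grips with 20 to 120 N. Pads are 22 mm wide; open, the fingers measure 114 mm over their backs; the gripper's body (76 mm by 85 mm) begins 54 mm behind the grasp point. The pads swing forward as they close: fully open they stand 13 mm farther back than shut.
Start: joints at [1.046, 0.628, 0.038, 1.517, -0.027, 0.996, -0.02], TCP at [287.897, -582.781, 199.013] pointing down, gripper open.
Joint ranges: [-3.06, 3.06], [-0.37, 2.12], [-1.25, 1.32], [0.18, 2.47], [-1.1, 4.24], [0.23, 1.98], [-2.94, 2.94]. Speed limits (rad/s): [2.57, 2.57, 3.14, 3.14, 3.14, 3.14, 3.14].

### API

Orientations are given as [roll, pitch, yaw] about the fixed x, y, z axes, in that order (R = Rz(yaw) Ry(pitch) Rx(roll)).
In Python, from cell import ctrl, get_image, get_calibration gives the robot as it stands.
- The arm moves only by the shell command python3 -m creep 'ROWS'. ROWS is JSON, a list of rows, each an object of numbers: "dx", "dy", "dz": the shift along the world's x, y, z normalised to -1 to 1, where 1 is 0.4 m; "rx", "ry", "rz": the turn, a rotation vector about the world's x, y, z normalised to -1 to 1, where 1 is 2 pi rad; "grip": the closure, from -1 (fully open) to 1 (shut). A call has exactly 5 rows; each row is the pose to reach, as a shift and turn from the pose commanded when the call began, turning the shorter way round; what a row does not reach only later rows make up. A row lasts 1/8 s, in which the tool goes at most 62.5 mm and 10.7 degrees, less where a joint would pass 70% of its speed; a pose out of reach is approached as far as the arm can. A call with a number of a shift or a turn outside -1 to 1 is refused whole. A call with a gripper value outside its range is refused whole. The fingers move at their own pace and stop on an object; the grip force is fixed at half the most. Time passes only in rows, so rows that repeat a pose let the fingers close, or fill a call up. It gives the time, the measured TCP pose, the force, the opening and the grip force at its end, in the units of the state.
- ctrl.read_state(): the state, without advancing time (a new reading comes with each control period).
- get_image(name): name is "scene" or "top" or "wrist"; returns the picture (400x640x3 uint8, red, green, blue); there is no depth.
- get_calibration(name): a dict with "mtx" (3x3 intrinsics, pixels), "distortion" ([k1, k2, p1, p2, k3] as OpenCV has them; the pictures are not rectified), "world_from_camera" (4x4, takes a point from camera to world coordinates). Camera axes: x right, y down, z forward; pixel columns grow to the right and rows downward; lengths in mm; the calibration is good to about 2 mm. A picture is of the moment at which its call begins: read the wrist's pose just before it. get_calibration takes no time and is no camera call; for the wrist camera it gives the pose at the moment of the call.
- ctrl.finish_job(): hands the job in; it is judged then, once.
The state is a dict: "clock": time; "qpos": joint angles; "qd": joint speeds; "tau": joint torques, N m; "eef_pos": TCP position; "tool_rot": TCP orientation; "force": force on the tool from outside, world axes, zero at the start; "torque": the same for the moment, N m; "width": finger opening in mm; "gripper_force": force on a finger pad.
Only numpy, scipy, OpenCV 4.12 (cv2) and the standard library are available. Lean on these libraries where they do the work, as an engineer would, in place of code of your own. Each camera call takes 0.05 s, during which the arm holds its last target. There are 200 camera calls.

## Working session

There is one attempt and no reset: what is moved stays moved. The work goes in short steps, Python scripts to look and compute and a shell command to move; the robot and the scene stay as the last step left them, time stands still between calls to the robot, and variables do not carry over. Pictures are saved under pics/ and viewed, at most 14 in all, crops included, and the job is handed in when it is done.

```bash
mkdir -p pics; ls; cat > h.py <<'E'
import numpy as np,cv2
from cell import ctrl,get_image,get_calibration
def ray(cal,px,z):
    m=np.array(cal["mtx"],float);d=np.array(cal["distortion"],float);T=np.array(cal["world_from_camera"],float)
    u=cv2.undistortPoints(np.array(px,float).reshape(-1,1,2),m,d).reshape(-1,2)
    r=np.c_[u,np.ones(len(u))]@T[:3,:3].T;o=T[:3,3]
    z=np.broadcast_to(np.array(z,float),len(u))
    return (o+r*((z-o[2])/r[:,2])[:,None])
def proj(cal,P):
    T=np.linalg.inv(np.array(cal["world_from_camera"],float))
    return cv2.projectPoints(np.array(P,float).reshape(-1,1,3),cv2.Rodrigues(T[:3,:3])[0],T[:3,3],np.array(cal["mtx"],float),np.array(cal["distortion"],float))[0].reshape(-1,2)
def save(n,f):
    i=get_image(n);cv2.imwrite(f,cv2.cvtColor(i,cv2.COLOR_RGB2BGR));return i
E
python3 - <<'E'
from h import *
np.set_printoptions(precision=1,suppress=True)
for n in("top","scene"):
    save(n,f"pics/{n}0.png");c=get_calibration(n);print(n,np.array(c["world_from_camera"]),np.array(c["mtx"])[0,0])
print(ctrl.read_state())
E
```

```text
pics
top [[ -0.   -1.    0.1 417. ]
 [ -1.    0.    0.    5. ]
 [ -0.   -0.1  -1.  835. ]
 [  0.    0.    0.    1. ]] 377.43369291690186
scene [[   0.8    0.4   -0.5 1071.1]
 [   0.7   -0.5    0.6 -604.8]
 [  -0.    -0.8   -0.6  681.7]
 [   0.     0.     0.     1. ]] 446.16236845929274
{'clock': 0.1, 'qpos': array([ 1. ,  0.6,  0. ,  1.5, -0. ,  1. , -0. ]), 'qd': array([ 0., -0.,  0., -0., -0.,  0., -0.]), 'tau': array([  0. , -56.5,   1.2, -19.4,   0. ,   0. ,   0. ]), 'eef_pos': array([ 287.6, -582.2,  198.2]), 'tool_rot': array([-3.1,  0. ,  0.5]), 'force': array([-0.8,  1. , -1. ]), 'torque': array([ 0., -0.,  0.]), 'gripper_force': 0.0, 'width': 85.62143602496762}
```

View pics/top0.png

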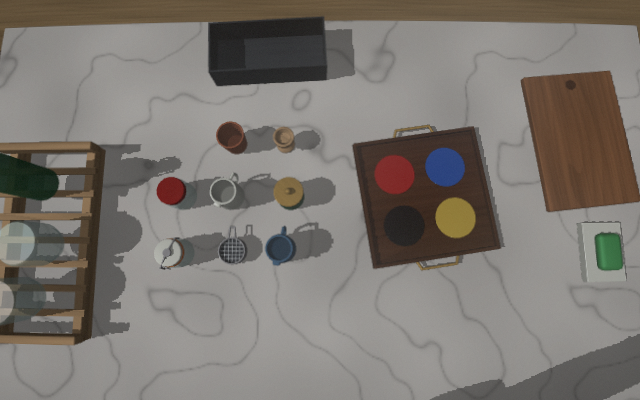

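View pics/scene0.png

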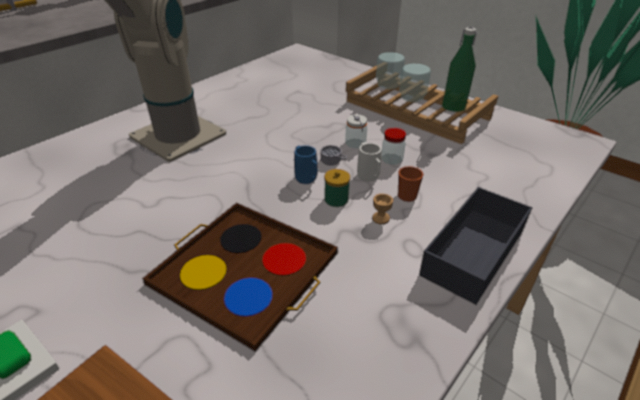

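The top view shows the jugs, jars and strainer around (160–300, 130–265) and the tray around (355–500, 128–267). White jug is at (223,192), clamp jar (169,253), strainer (232,250), tin (289,192). Mats are red (394,174), blue (445,167), black (404,225) and yellow (456,217). I'll enlarge the objects.

```bash
python3 - <<'E'
from h import *
np.set_printoptions(precision=1,suppress=True)
i=cv2.imread("pics/top0.png");c=get_calibration("top")
cv2.imwrite("pics/crop0.png",cv2.resize(i[165:275,145:310],None,fx=4.8,fy=4.8,interpolation=cv2.INTER_CUBIC))
h=cv2.cvtColor(i,cv2.COLOR_BGR2HSV)
M={}
for n,lo,hi in(("blue",(105,120,40),(125,255,255)),("yellow",(20,120,80),(32,255,255)),("red",(0,150,80),(6,255,255))):
    m=cv2.inRange(h,lo,hi);m[:,:350]=0;m[:,510:]=0;m[:120]=0;m[280:]=0
    k,l,s,ce=cv2.connectedComponentsWithStats(m);j=1+np.argmax(s[1:,4]);cn=cv2.findContours((l==j).astype('uint8'),0,2)[0][0]
    w=ray(c,cn.reshape(-1,2),11);e=cv2.minEnclosingCircle(w[:,:2].astype('float32'));M[n]=ray(c,[ce[j]],11)[0]
    print(n,ce[j],s[j,4],M[n],e)
r,b,y=M["red"],M["blue"],M["yellow"]
print("black",r+y-b,ray(c,[(404,225)],11),"red-blue",np.linalg.norm(r-b),np.linalg.norm(y-b),r-b,b-y)
E
```

```text
blue [444.6 166.7] 1182 [ 612.  -277.5   11. ] ((612.4349975585938, -277.3916015625), 44.54433822631836)
yellow [455.2 217.3] 1307 [ 497.6 -294.6   11. ] ((497.7326965332031, -294.986328125), 45.50851821899414)
red [394.2 174.2] 1223 [ 595.  -162.9   11. ] ((595.1679077148438, -162.7316131591797), 44.8526725769043)
black [ 480.6 -180.    11. ] [[ 481.5 -180.6   11. ]] red-blue 115.84871886600504 115.70767199574547 [-17.  114.6   0. ] [114.4  17.1   0. ]
```

View pics/crop0.png

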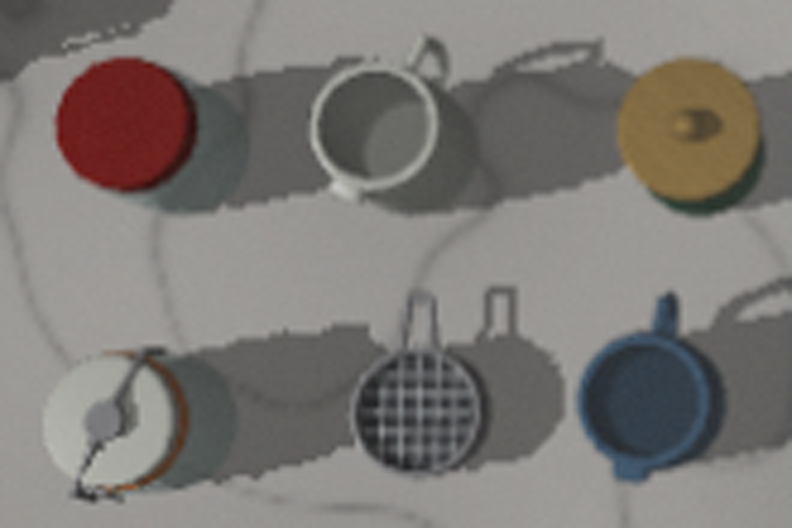

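Readings in the crop: white jug rim centre (375,126) with lip (346,190) and handle (430,50). Tin lid centre is (690,128). Clamp-jar lid centre is (109,421), with wire ends (155,352) and (85,492). Strainer rim centre is (418,409) with handle end (421,293).

```bash
python3 - <<'E'
from h import *
np.set_printoptions(precision=3,suppress=True)
c=get_calibration("top")
for n,x,y,z in(("jug",375,126,85),("jlip",346,190,82),("jhandle",430,45,70),("tin",690,128,72),("knob",694,125,80),("jar",109,421,74),("jarknob",103,419,82),("w1",155,352,60),("w2",85,492,60),("str",418,409,34),("shandle",421,292,31),("blue",645,398,85),("screw",125,124,82)):
    print(n,ray(c,[(144.9+x/4.8-.4+.0,164.9+y/4.8-.4)],z)[0])
s=ctrl.read_state();print(s["eef_pos"],s["tool_rot"],s["qpos"])
E
```

```text
jug [546.719 200.08   85.   ]
jlip [519.973 212.223  82.   ]
jhandle [584.731 181.288  70.   ]
tin [547.393  68.265  72.   ]
knob [547.304  65.919  80.   ]
jar [423.736 311.33   74.   ]
jarknob [424.487 310.68   82.   ]
w1 [453.215 298.455  60.   ]
w2 [393.915 325.828  60.   ]
str [429.226 190.253  34.   ]
shandle [480.96  191.045  31.   ]
blue [432.677  84.908  85.   ]
screw [548.691 307.931  82.   ]
[ 287.616 -582.235  198.191] [-3.14   0.     0.459] [ 1.046  0.629  0.038  1.518 -0.027  0.996 -0.02 ]
```

```bash
python3 -m creep '[{"dx":0.05,"dy":0.13,"rz":-0.015},{"dx":0.11,"dy":0.27,"rz":-0.03},{"dx":0.165,"dy":0.41,"rz":-0.045},{"dx":0.22,"dy":0.55,"rz":-0.06},{"dx":0.28,"dy":0.69,"rz":-0.073}]'; python3 -m creep '[{"dx":0.05,"dy":0.14},{"dx":0.11,"dy":0.28},{"dx":0.165,"dy":0.42},{"dx":0.22,"dy":0.56},{"dx":0.28,"dy":0.69}]'
```

```text
$[0]: bad value
$[0]: bad value
```

```bash
python3 -m creep '[{"dx":0.05,"dy":0.13,"dz":0,"rx":0,"ry":0,"rz":-0.015,"grip":-1},{"dx":0.11,"dy":0.27,"dz":0,"rx":0,"ry":0,"rz":-0.03,"grip":-1},{"dx":0.165,"dy":0.41,"dz":0,"rx":0,"ry":0,"rz":-0.045,"grip":-1},{"dx":0.22,"dy":0.55,"dz":0,"rx":0,"ry":0,"rz":-0.06,"grip":-1},{"dx":0.28,"dy":0.69,"dz":0,"rx":0,"ry":0,"rz":-0.073,"grip":-1}]'
```

```text
clock: 0.72
eef_pos: [400.2, -304.9, 198.9]
tool_rot: [-3.141, 0.0, -0.003]
force: [1.2, -0.5, 0.5]
width: 85.2
gripper_force: 0.0
```

```bash
python3 -m creep '[{"dx":0.05,"dy":0.13,"dz":0,"rx":0,"ry":0,"rz":0,"grip":-1},{"dx":0.1,"dy":0.27,"dz":0,"rx":0,"ry":0,"rz":0,"grip":-1},{"dx":0.15,"dy":0.4,"dz":0,"rx":0,"ry":0,"rz":0,"grip":-1},{"dx":0.21,"dy":0.54,"dz":0,"rx":0,"ry":0,"rz":0,"grip":-1},{"dx":0.27,"dy":0.68,"dz":0,"rx":0,"ry":0,"rz":0,"grip":-1}]'; python3 -m creep '[{"dx":0.03,"dy":0.08,"dz":0,"rx":0,"ry":0,"rz":0,"grip":-1},{"dx":0.07,"dy":0.18,"dz":0,"rx":0,"ry":0,"rz":0,"grip":-1},{"dx":0.098,"dy":0.25,"dz":0,"rx":0,"ry":0,"rz":0,"grip":-1},{"dx":0.098,"dy":0.25,"dz":0,"rx":0,"ry":0,"rz":0,"grip":-1},{"dx":0.098,"dy":0.25,"dz":0,"rx":0,"ry":0,"rz":0,"grip":-1}]'; python3 -c "
from h import *
save('wrist','pics/w1.png');print(np.round(get_calibration('wrist')['world_from_camera'],2),ctrl.read_state()['eef_pos'])
c=get_calibration('wrist');print(proj(c,[[547.4,67.2,72]]))"
```

```text
clock: 1.35
eef_pos: [508.3, -33.0, 198.9]
tool_rot: [3.141, 0.0, -0.0]
force: [0.9, -0.5, -0.7]
width: 85.4
gripper_force: 0.0
clock: 1.98
eef_pos: [546.5, 64.1, 198.7]
tool_rot: [3.141, 0.001, -0.001]
force: [-0.0, -0.1, 0.4]
width: 85.3
gripper_force: 0.0
[[-0.0000e+00 -9.6000e-01 -2.8000e-01  6.1956e+02]
 [-1.0000e+00  0.0000e+00 -0.0000e+00  6.4010e+01]
 [ 0.0000e+00  2.8000e-01 -9.6000e-01  3.7329e+02]
 [ 0.0000e+00  0.0000e+00  0.0000e+00  1.0000e+00]] [546.52437536  63.67283934 198.81292665]
[[311.9259083  187.43713769]]
```

View pics/w1.png

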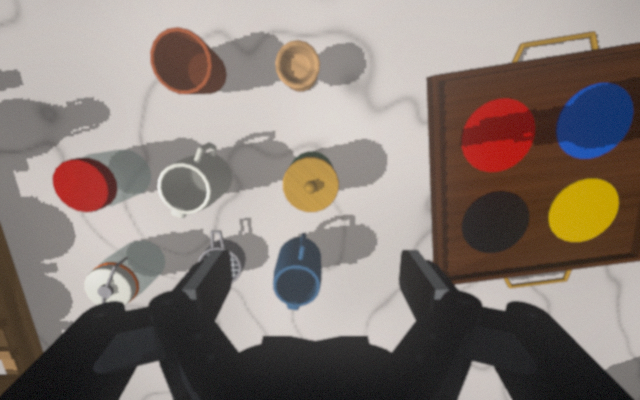

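```bash
python3 - <<'E'
from h import *
np.set_printoptions(precision=1,suppress=True)
i=cv2.imread("pics/w1.png");c=get_calibration("wrist")
cv2.imwrite("pics/crop1.png",cv2.resize(i[130:310,50:350],None,fx=2.66,fy=2.66,interpolation=cv2.INTER_CUBIC))
# predicted: mats too, to check the wrist calibration
for n,p in dict(tin=[547.4,67.2,72],jug=[546.7,200,85],jar=[424,311,74],red=[595,-163,11],blue=[612,-277.5,11],yellow=[497.6,-294.8,11],black=[480.6,-180,11]).items(): 
    q=proj(c,[p])[0];print(n,q,(q-[50,130])*2.66)
h=cv2.cvtColor(i,cv2.COLOR_BGR2HSV)
for n,lo,hi in(("blue",(105,120,40),(125,255,255)),("yellow",(20,120,80),(32,255,255)),("red",(0,150,60),(6,255,255))):
    m=cv2.inRange(h,lo,hi);m[:,:440]=0
    k,l,s,ce=cv2.connectedComponentsWithStats(m);j=1+np.argmax(s[1:,4]);print(n,ce[j],ray(c,[ce[j]],11)[0])
E
```

```text
tin [311.9 187.4] [696.7 152.8]
jug [184.2 191.2] [357.  162.9]
jar [108.9 288.5] [156.6 421.6]
red [497.7 138.3] [1190.9   22. ]
blue [594.  123.8] [1447.1  -16.5]
yellow [583.4 212.5] [1419.   219.6]
black [495.1 224.6] [1184.   251.7]
blue [594.4 120.3] [ 616.1 -276.8   11. ]
yellow [583.2 209.8] [ 501.5 -293.4   11. ]
red [497.7 134.8] [ 599.2 -162.2   11. ]
```

View pics/crop1.png

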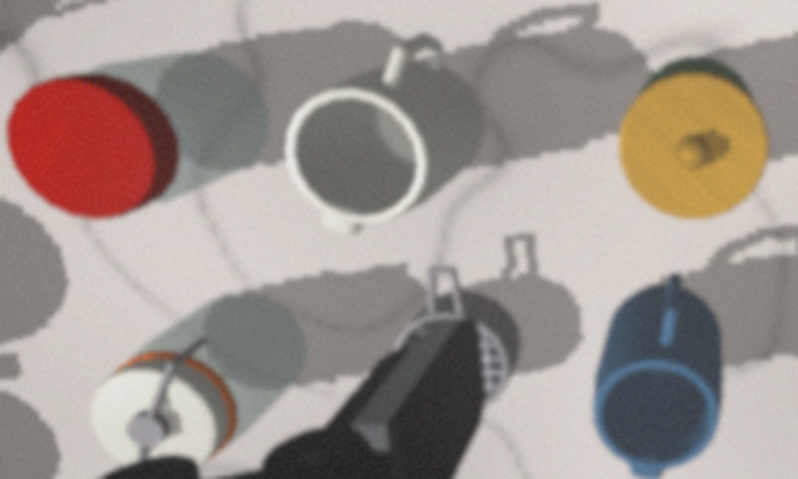

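The wrist view agrees with the top view apart from a constant 4 mm in x, on mats and things alike, so I take the mean. The tin lid centre is at crop (694,144), and the open fingers will clear it. Descending and gripping.

```bash
python3 -m creep '[{"dx":0.007,"dy":0.008,"dz":-0.14,"rx":0,"ry":0,"rz":0,"grip":-1},{"dx":0.007,"dy":0.008,"dz":-0.28,"rx":0,"ry":0,"rz":0,"grip":-1},{"dx":0.007,"dy":0.008,"dz":-0.38,"rx":0,"ry":0,"rz":0,"grip":-1},{"dx":0.007,"dy":0.008,"dz":-0.45,"rx":0,"ry":0,"rz":0,"grip":-1},{"dx":0.007,"dy":0.008,"dz":-0.452,"rx":0,"ry":0,"rz":0,"grip":-1}]'; python3 -m creep '[{"dx":0,"dy":0,"dz":0,"rx":0,"ry":0,"rz":0,"grip":1},{"dx":0,"dy":0,"dz":0,"rx":0,"ry":0,"rz":0,"grip":1},{"dx":0,"dy":0,"dz":0,"rx":0,"ry":0,"rz":0,"grip":1},{"dx":0,"dy":0,"dz":0,"rx":0,"ry":0,"rz":0,"grip":1},{"dx":0,"dy":0,"dz":0,"rx":0,"ry":0,"rz":0,"grip":1}]'
```

```text
clock: 2.65
eef_pos: [547.9, 66.6, 16.6]
tool_rot: [3.14, 0.005, -0.002]
force: [-0.3, -0.9, 1.2]
width: 85.4
gripper_force: 0.0
clock: 3.28
eef_pos: [551.3, 68.2, 20.3]
tool_rot: [-3.141, -0.003, -0.0]
force: [-1.1, 0.1, 6.9]
width: 59.5
gripper_force: 63.7
```

```bash
python3 -m creep '[{"dx":0,"dy":0,"dz":0.05,"rx":0,"ry":0,"rz":0,"grip":1},{"dx":0,"dy":0,"dz":0.17,"rx":0,"ry":0,"rz":0,"grip":1},{"dx":0,"dy":0,"dz":0.25,"rx":0,"ry":0,"rz":0,"grip":1},{"dx":-0.03,"dy":-0.1,"dz":0.25,"rx":0,"ry":0,"rz":0,"grip":1},{"dx":-0.06,"dy":-0.22,"dz":0.25,"rx":0,"ry":0,"rz":0,"grip":1}]'; python3 -m creep '[{"dx":-0.04,"dy":-0.12,"dz":0,"rx":0,"ry":0,"rz":0,"grip":1},{"dx":-0.08,"dy":-0.24,"dz":0,"rx":0,"ry":0,"rz":0,"grip":1},{"dx":-0.1,"dy":-0.35,"dz":0,"rx":0,"ry":0,"rz":0,"grip":1},{"dx":-0.107,"dy":-0.4,"dz":0,"rx":0,"ry":0,"rz":0,"grip":1},{"dx":-0.107,"dy":-0.4,"dz":0,"rx":0,"ry":0,"rz":0,"grip":1}]';python3 -m creep '[{"dx":0,"dy":0,"dz":-0.08,"rx":0,"ry":0,"rz":0,"grip":1},{"dx":0,"dy":0,"dz":-0.16,"rx":0,"ry":0,"rz":0,"grip":1},{"dx":0,"dy":0,"dz":-0.2,"rx":0,"ry":0,"rz":0,"grip":1},{"dx":0,"dy":0,"dz":-0.21,"rx":0,"ry":0,"rz":0,"grip":1},{"dx":0,"dy":0,"dz":-0.215,"rx":0,"ry":0,"rz":0,"grip":1}]'
```

```text
clock: 3.9
eef_pos: [526.4, -19.4, 119.7]
tool_rot: [-3.141, -0.003, 0.003]
force: [0.2, -0.1, -1.8]
width: 59.6
gripper_force: 65.6
clock: 4.53
eef_pos: [482.8, -181.7, 119.0]
tool_rot: [3.14, -0.001, -0.004]
force: [-0.2, -0.2, -1.7]
width: 59.2
gripper_force: 65.6
clock: 5.15
eef_pos: [483.8, -179.4, 32.8]
tool_rot: [3.141, -0.001, 0.001]
force: [-0.7, 0.6, -1.7]
width: 59.6
gripper_force: 65.6
```

```bash
python3 -m creep '[{"dx":0,"dy":0,"dz":-0.0025,"rx":0,"ry":0,"rz":0,"grip":1},{"dx":0,"dy":0,"dz":-0.005,"rx":0,"ry":0,"rz":0,"grip":1},{"dx":0,"dy":0,"dz":-0.0075,"rx":0,"ry":0,"rz":0,"grip":1},{"dx":0,"dy":0,"dz":-0.009,"rx":0,"ry":0,"rz":0,"grip":1},{"dx":0,"dy":0,"dz":-0.009,"rx":0,"ry":0,"rz":0,"grip":1}]'
```

```text
clock: 5.78
eef_pos: [484.1, -179.7, 31.1]
tool_rot: [3.141, -0.003, -0.0]
force: [-2.3, 2.7, 19.5]
width: 59.8
gripper_force: 67.9
```

```bash
python3 -m creep '[{"dx":0,"dy":0,"dz":0,"rx":0,"ry":0,"rz":0,"grip":-1},{"dx":0,"dy":0,"dz":0,"rx":0,"ry":0,"rz":0,"grip":-1},{"dx":0,"dy":0,"dz":0,"rx":0,"ry":0,"rz":0,"grip":-1},{"dx":0,"dy":0,"dz":0.05,"rx":0,"ry":0,"rz":0,"grip":-1},{"dx":0,"dy":0,"dz":0.15,"rx":0,"ry":0,"rz":0,"grip":-1}]'; python3 -m creep '[{"dx":0,"dy":0,"dz":0.14,"rx":0,"ry":0,"rz":0,"grip":-1},{"dx":0.03,"dy":0.08,"dz":0.22,"rx":0,"ry":0,"rz":-0.02,"grip":-1},{"dx":0.06,"dy":0.21,"dz":0.22,"rx":0,"ry":0,"rz":-0.04,"grip":-1},{"dx":0.09,"dy":0.35,"dz":0.22,"rx":0,"ry":0,"rz":-0.06,"grip":-1},{"dx":0.12,"dy":0.49,"dz":0.22,"rx":0,"ry":0,"rz":-0.07,"grip":-1}]'; python3 -m creep '[{"dx":0.02,"dy":0.14,"dz":0,"rx":0,"ry":0,"rz":0,"grip":-1},{"dx":0.04,"dy":0.28,"dz":0,"rx":0,"ry":0,"rz":0,"grip":-1},{"dx":0.044,"dy":0.4,"dz":0,"rx":0,"ry":0,"rz":0,"grip":-1},{"dx":0.044,"dy":0.46,"dz":0,"rx":0,"ry":0,"rz":0,"grip":-1},{"dx":0.044,"dy":0.46,"dz":0,"rx":0,"ry":0,"rz":0,"grip":-1}]'; python3 -c "
from h import *
i=save('wrist','pics/w2.png');j=get_image('top');cv2.imwrite('pics/cmb2.png',np.vstack([i[:,:,::-1][:300],cv2.resize(j[120:280,310:510,::-1],(640,300))*1])[:600])
print(ctrl.read_state()['eef_pos'],ctrl.read_state()['tool_rot']);c=get_calibration('wrist');print(proj(c,[[548.7,200.3,85],[426,311,74],[431.2,190.3,34]]))"
```

```text
clock: 6.4
eef_pos: [481.7, -179.1, 87.8]
tool_rot: [-3.14, 0.004, 0.0]
force: [0.7, -0.9, 0.3]
width: 85.2
gripper_force: 0.0
clock: 7.02
eef_pos: [531.3, 18.0, 176.6]
tool_rot: [3.141, -0.0, -0.443]
force: [1.0, -0.6, -0.1]
width: 85.3
gripper_force: 0.0
clock: 7.65
eef_pos: [547.9, 203.0, 176.0]
tool_rot: [-3.141, 0.001, -0.435]
force: [0.6, -1.3, -0.0]
width: 85.4
gripper_force: 0.0
[548.55913148 198.92473128 176.30508489] [ 3.14001498e+00 -9.97913901e-05 -4.40599432e-01]
[[314.36091088 197.16897342]
 [273.19872256 326.36410168]
 [362.21782395 265.67899735]]
```

View pics/cmb2.png

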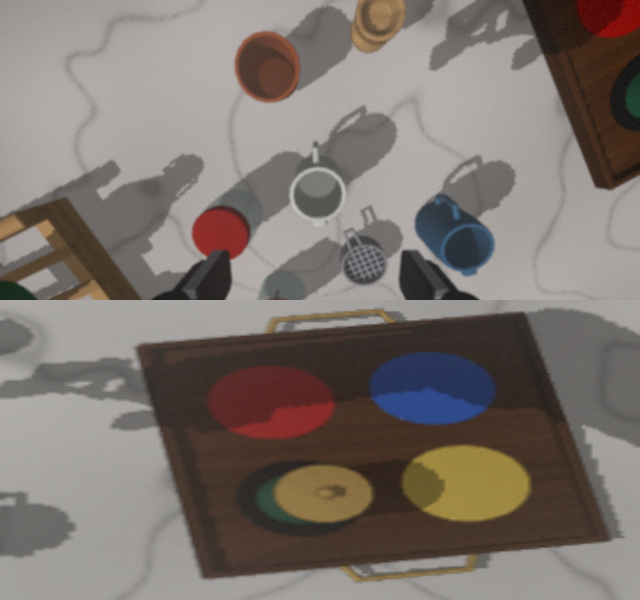

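The tin stands within the black mat. In the wrist view the jug rim is centred at (318,193) with the handle straight up, so the yaw is right. Descending on the jug.

```bash
python3 -m creep '[{"dx":0.001,"dy":-0.006,"dz":-0.12,"rx":0,"ry":0,"rz":0,"grip":-1},{"dx":0.001,"dy":-0.006,"dz":-0.24,"rx":0,"ry":0,"rz":0,"grip":-1},{"dx":0.001,"dy":-0.006,"dz":-0.33,"rx":0,"ry":0,"rz":0,"grip":-1},{"dx":0.001,"dy":-0.006,"dz":-0.385,"rx":0,"ry":0,"rz":0,"grip":-1},{"dx":0.001,"dy":-0.006,"dz":-0.39,"rx":0,"ry":0,"rz":0,"grip":-1}]'; python3 -m creep '[{"dx":0,"dy":0,"dz":0,"rx":0,"ry":0,"rz":0,"grip":1},{"dx":0,"dy":0,"dz":0,"rx":0,"ry":0,"rz":0,"grip":1},{"dx":0,"dy":0,"dz":0,"rx":0,"ry":0,"rz":0,"grip":1},{"dx":0,"dy":0,"dz":0,"rx":0,"ry":0,"rz":0,"grip":1},{"dx":0,"dy":0,"dz":0,"rx":0,"ry":0,"rz":0,"grip":1}]'
```

```text
clock: 8.38
eef_pos: [548.2, 195.2, 19.3]
tool_rot: [3.138, 0.002, -0.443]
force: [0.4, 0.3, 0.6]
width: 85.4
gripper_force: 0.0
clock: 9.0
eef_pos: [551.0, 198.5, 23.1]
tool_rot: [-3.138, -0.003, -0.44]
force: [0.1, 0.9, 6.2]
width: 57.0
gripper_force: 75.7
```

```bash
python3 -m creep '[{"dx":0,"dy":0,"dz":0.04,"rx":0,"ry":0,"rz":0,"grip":1},{"dx":0,"dy":0,"dz":0.16,"rx":0,"ry":0,"rz":0,"grip":1},{"dx":0,"dy":0,"dz":0.27,"rx":0,"ry":0,"rz":0,"grip":1},{"dx":0.01,"dy":-0.09,"dz":0.27,"rx":0,"ry":0,"rz":0.01,"grip":1},{"dx":0.02,"dy":-0.2,"dz":0.27,"rx":0,"ry":0,"rz":0.025,"grip":1}]'; python3 -m creep '[{"dx":0.02,"dy":-0.13,"dz":0,"rx":0,"ry":0,"rz":0.015,"grip":1},{"dx":0.04,"dy":-0.26,"dz":0,"rx":0,"ry":0,"rz":0.03,"grip":1},{"dx":0.06,"dy":-0.39,"dz":0,"rx":0,"ry":0,"rz":0.045,"grip":1},{"dx":0.08,"dy":-0.52,"dz":0,"rx":0,"ry":0,"rz":0.045,"grip":1},{"dx":0.1,"dy":-0.65,"dz":0,"rx":0,"ry":0,"rz":0.045,"grip":1}]'; python3 -m creep '[{"dx":0.02,"dy":-0.12,"dz":0,"rx":0,"ry":0,"rz":0,"grip":1},{"dx":0.03,"dy":-0.23,"dz":0,"rx":0,"ry":0,"rz":0,"grip":1},{"dx":0.043,"dy":-0.31,"dz":0,"rx":0,"ry":0,"rz":0,"grip":1},{"dx":0.043,"dy":-0.338,"dz":0,"rx":0,"ry":0,"rz":0,"grip":1},{"dx":0.043,"dy":-0.338,"dz":0,"rx":0,"ry":0,"rz":0,"grip":1}]'; python3 -c "
from h import *
i=save('wrist','pics/w3.png');j=get_image('top');cv2.imwrite('pics/cmb3.png',np.vstack([i[:,:,::-1][:300],cv2.resize(j[120:280,310:510,::-1],(640,300))*1])[:600])"
```

```text
clock: 9.62
eef_pos: [557.4, 118.4, 130.6]
tool_rot: [-3.14, -0.002, -0.277]
force: [1.6, -1.1, -3.3]
width: 57.1
gripper_force: 78.7
clock: 10.25
eef_pos: [596.9, -144.0, 129.8]
tool_rot: [3.141, -0.001, -0.0]
force: [0.6, 0.6, -3.7]
width: 57.2
gripper_force: 78.7
clock: 10.88
eef_pos: [613.6, -277.1, 128.9]
tool_rot: [-3.141, 0.001, -0.001]
force: [0.0, 0.2, -2.9]
width: 56.8
gripper_force: 78.7
```

View pics/cmb3.png

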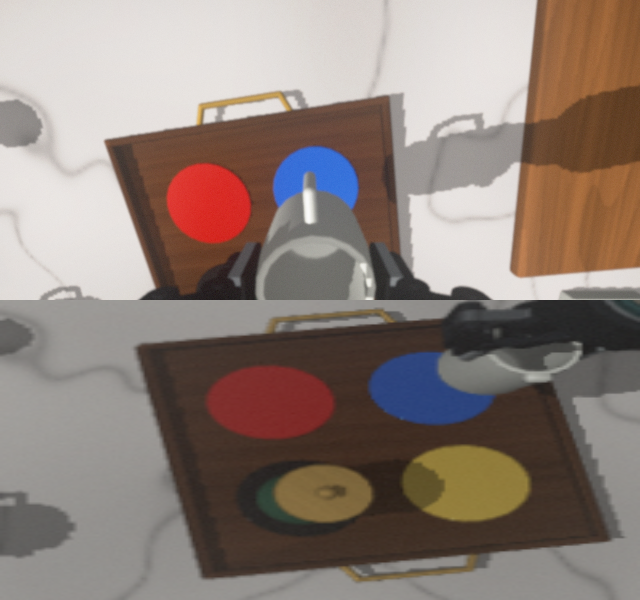

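```bash
python3 -m creep '[{"dx":0,"dy":0,"dz":-0.09,"rx":0,"ry":0,"rz":0,"grip":1},{"dx":0,"dy":0,"dz":-0.18,"rx":0,"ry":0,"rz":0,"grip":1},{"dx":0,"dy":0,"dz":-0.22,"rx":0,"ry":0,"rz":0,"grip":1},{"dx":0,"dy":0,"dz":-0.232,"rx":0,"ry":0,"rz":0,"grip":1},{"dx":0,"dy":0,"dz":-0.235,"rx":0,"ry":0,"rz":0,"grip":1}]'; python3 -m creep '[{"dx":0,"dy":0,"dz":-0.002,"rx":0,"ry":0,"rz":0,"grip":1},{"dx":0,"dy":0,"dz":-0.004,"rx":0,"ry":0,"rz":0,"grip":1},{"dx":0,"dy":0,"dz":-0.006,"rx":0,"ry":0,"rz":0,"grip":1},{"dx":0,"dy":0,"dz":-0.008,"rx":0,"ry":0,"rz":0,"grip":1},{"dx":0,"dy":0,"dz":-0.008,"rx":0,"ry":0,"rz":0,"grip":1}]'
```

```text
clock: 11.6
eef_pos: [615.2, -277.1, 35.6]
tool_rot: [3.141, -0.002, 0.001]
force: [0.3, 0.0, -3.2]
width: 56.7
gripper_force: 78.7
clock: 12.22
eef_pos: [615.2, -277.5, 34.1]
tool_rot: [3.141, -0.002, -0.0]
force: [-3.4, 1.8, 10.4]
width: 56.6
gripper_force: 80.8
```

```bash
python3 -m creep '[{"dx":0,"dy":0,"dz":0,"rx":0,"ry":0,"rz":0,"grip":-1},{"dx":0,"dy":0,"dz":0,"rx":0,"ry":0,"rz":0,"grip":-1},{"dx":0,"dy":0,"dz":0,"rx":0,"ry":0,"rz":0,"grip":-1},{"dx":0,"dy":0,"dz":0.05,"rx":0,"ry":0,"rz":0,"grip":-1},{"dx":0,"dy":0,"dz":0.15,"rx":0,"ry":0,"rz":0,"grip":-1}]'; python3 -m creep '[{"dx":0,"dy":0,"dz":0.14,"rx":0,"ry":0,"rz":0,"grip":-1},{"dx":-0.03,"dy":0.08,"dz":0.25,"rx":0,"ry":0,"rz":-0.02,"grip":-1},{"dx":-0.07,"dy":0.2,"dz":0.25,"rx":0,"ry":0,"rz":-0.04,"grip":-1},{"dx":-0.11,"dy":0.33,"dz":0.25,"rx":0,"ry":0,"rz":-0.06,"grip":-1},{"dx":-0.15,"dy":0.45,"dz":0.25,"rx":0,"ry":0,"rz":-0.069,"grip":-1}]'; python3 -m creep '[{"dx":-0.04,"dy":0.12,"dz":0,"rx":0,"ry":0,"rz":0,"grip":-1},{"dx":-0.08,"dy":0.25,"dz":0,"rx":0,"ry":0,"rz":0,"grip":-1},{"dx":-0.12,"dy":0.38,"dz":0,"rx":0,"ry":0,"rz":0,"grip":-1},{"dx":-0.16,"dy":0.5,"dz":0,"rx":0,"ry":0,"rz":0,"grip":-1},{"dx":-0.2,"dy":0.62,"dz":0,"rx":0,"ry":0,"rz":0,"grip":-1}]'; python3 -m creep '[{"dx":-0.04,"dy":0.12,"dz":0,"rx":0,"ry":0,"rz":0,"grip":-1},{"dx":-0.08,"dy":0.25,"dz":0,"rx":0,"ry":0,"rz":0,"grip":-1},{"dx":-0.11,"dy":0.36,"dz":0,"rx":0,"ry":0,"rz":0,"grip":-1},{"dx":-0.121,"dy":0.4,"dz":0,"rx":0,"ry":0,"rz":0,"grip":-1},{"dx":-0.121,"dy":0.4,"dz":0,"rx":0,"ry":0,"rz":0,"grip":-1}]'; python3 -c "
from h import *
i=save('wrist','pics/w4.png');j=get_image('top');cv2.imwrite('pics/cmb4.png',np.vstack([i[:,:,::-1][:300],cv2.resize(j[120:280,310:510,::-1],(640,300))*1])[:600])
print(ctrl.read_state()['eef_pos'],ctrl.read_state()['tool_rot']);c=get_calibration('wrist');print(proj(c,[[426,311,74],[431.2,190.3,34]]))"
```

```text
clock: 12.85
eef_pos: [613.2, -276.7, 91.4]
tool_rot: [-3.14, 0.003, 0.0]
force: [0.3, -0.2, 1.0]
width: 85.4
gripper_force: 0.0
clock: 13.48
eef_pos: [554.2, -95.2, 193.0]
tool_rot: [-3.14, -0.002, -0.436]
force: [0.4, 0.3, -0.3]
width: 85.5
gripper_force: 0.0
clock: 14.1
eef_pos: [474.2, 152.7, 192.9]
tool_rot: [-3.14, -0.002, -0.433]
force: [0.0, 0.8, 0.2]
width: 85.4
gripper_force: 0.0
clock: 14.72
eef_pos: [425.9, 311.4, 192.1]
tool_rot: [-3.141, -0.001, -0.432]
force: [-0.1, -0.5, 0.6]
width: 85.4
gripper_force: 0.0
[426.74050098 308.87538954 191.79356107] [ 3.14093641e+00 -1.04415549e-03 -4.35651186e-01]
[[314.17686516 191.6442077 ]
 [408.61811155 135.43126954]]
```

View pics/cmb4.png

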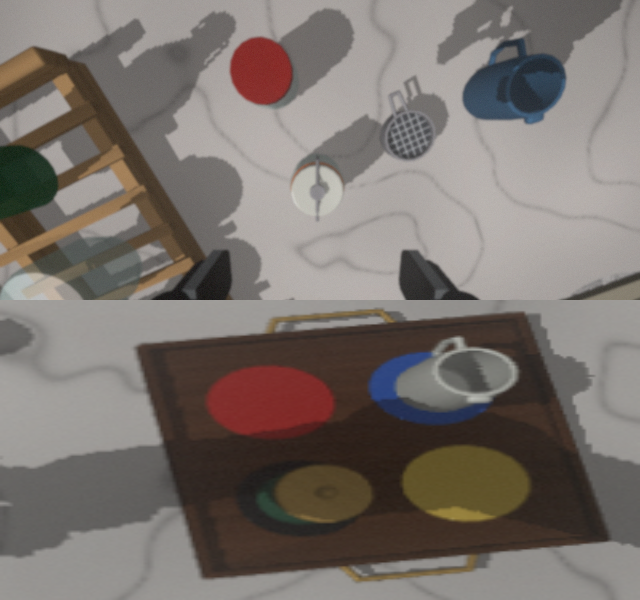

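The jug stands upright on the blue mat. In the wrist view the jar is at (318,189) with its wire vertical, so it is aligned. Gripping it.

```bash
python3 -m creep '[{"dx":0,"dy":-0.005,"dz":-0.13,"rx":0,"ry":0,"rz":0,"grip":-1},{"dx":0,"dy":-0.005,"dz":-0.27,"rx":0,"ry":0,"rz":0,"grip":-1},{"dx":0,"dy":-0.005,"dz":-0.38,"rx":0,"ry":0,"rz":0,"grip":-1},{"dx":0,"dy":-0.005,"dz":-0.435,"rx":0,"ry":0,"rz":0,"grip":-1},{"dx":0,"dy":-0.005,"dz":-0.44,"rx":0,"ry":0,"rz":0,"grip":-1}]'; python3 -m creep '[{"dx":0,"dy":0,"dz":0,"rx":0,"ry":0,"rz":0,"grip":1},{"dx":0,"dy":0,"dz":0,"rx":0,"ry":0,"rz":0,"grip":1},{"dx":0,"dy":0,"dz":0,"rx":0,"ry":0,"rz":0,"grip":1},{"dx":0,"dy":0,"dz":0,"rx":0,"ry":0,"rz":0,"grip":1},{"dx":0,"dy":0,"dz":0,"rx":0,"ry":0,"rz":0,"grip":1}]'
```

```text
clock: 15.45
eef_pos: [425.9, 305.9, 14.2]
tool_rot: [3.138, 0.001, -0.437]
force: [0.2, -0.5, -0.3]
width: 85.6
gripper_force: 0.0
clock: 16.08
eef_pos: [427.3, 308.9, 17.5]
tool_rot: [-3.139, -0.002, -0.434]
force: [0.0, -0.7, 6.3]
width: 55.0
gripper_force: 58.4
```

```bash
python3 -m creep '[{"dx":0,"dy":0,"dz":0.02,"rx":0,"ry":0,"rz":0,"grip":1},{"dx":0,"dy":0,"dz":0.05,"rx":0,"ry":0,"rz":0,"grip":1},{"dx":0,"dy":0,"dz":0.08,"rx":0,"ry":0,"rz":0,"grip":1},{"dx":0,"dy":0,"dz":0.1,"rx":0,"ry":0,"rz":0,"grip":1},{"dx":0,"dy":0,"dz":0.1,"rx":0,"ry":0,"rz":0,"grip":1}]'; python3 -c "
from h import *
i=save('wrist','pics/w5.png');j=get_image('scene');cv2.imwrite('pics/cmb5.png',np.vstack([i[:,:,::-1][150:400],cv2.resize(j[70:225,250:535,::-1],(640,348))*1])[:600])"
```

```text
clock: 16.7
eef_pos: [426.3, 309.2, 56.2]
tool_rot: [-3.14, -0.001, -0.433]
force: [0.1, -0.1, -2.1]
width: 54.7
gripper_force: 59.5
```

View pics/cmb5.png

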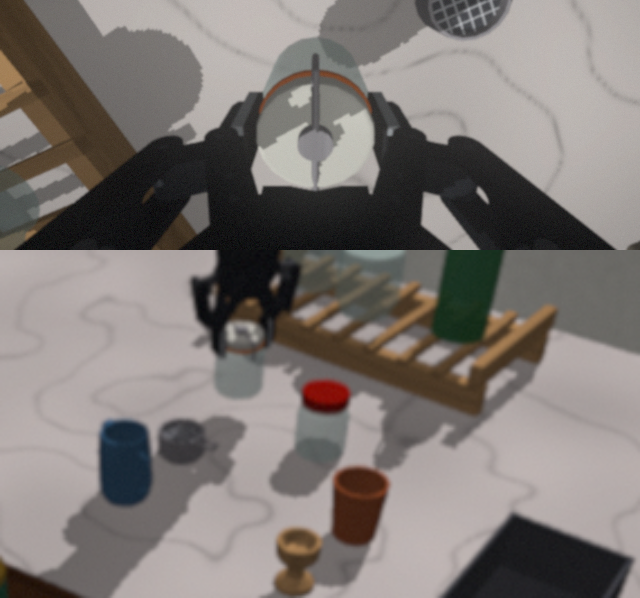

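The jar hangs upright, held near its lid, so the pads sit higher than I assumed. It is secure. Carrying it to yellow.

```bash
python3 -m creep '[{"dx":0,"dy":0,"dz":0.1,"rx":0,"ry":0,"rz":0,"grip":1},{"dx":0,"dy":0,"dz":0.2,"rx":0,"ry":0,"rz":0,"grip":1},{"dx":0.01,"dy":-0.07,"dz":0.2,"rx":0,"ry":0,"rz":0.01,"grip":1},{"dx":0.02,"dy":-0.18,"dz":0.2,"rx":0,"ry":0,"rz":0.02,"grip":1},{"dx":0.037,"dy":-0.3,"dz":0.2,"rx":0,"ry":0,"rz":0.03,"grip":1}]'; python3 -m creep '[{"dx":0.015,"dy":-0.13,"dz":0,"rx":0,"ry":0,"rz":0.01,"grip":1},{"dx":0.03,"dy":-0.26,"dz":0,"rx":0,"ry":0,"rz":0.02,"grip":1},{"dx":0.05,"dy":-0.39,"dz":0,"rx":0,"ry":0,"rz":0.03,"grip":1},{"dx":0.065,"dy":-0.52,"dz":0,"rx":0,"ry":0,"rz":0.039,"grip":1},{"dx":0.08,"dy":-0.65,"dz":0,"rx":0,"ry":0,"rz":0.039,"grip":1}]'; python3 -m creep '[{"dx":0.015,"dy":-0.13,"dz":0,"rx":0,"ry":0,"rz":0,"grip":1},{"dx":0.03,"dy":-0.27,"dz":0,"rx":0,"ry":0,"rz":0,"grip":1},{"dx":0.05,"dy":-0.4,"dz":0,"rx":0,"ry":0,"rz":0,"grip":1},{"dx":0.067,"dy":-0.51,"dz":0,"rx":0,"ry":0,"rz":0,"grip":1},{"dx":0.067,"dy":-0.5575,"dz":0,"rx":0,"ry":0,"rz":0,"grip":1}]'; python3 -c "
from h import *
c=get_calibration('wrist')
s=ctrl.read_state();p=s['eef_pos'];print(p)
for hh in (0,10,20,30,40): print(hh,proj(c,[p+[0,42.5,hh],p+[0,-42.5,hh]]).round(0).tolist())"
```

```text
clock: 17.42
eef_pos: [440.3, 187.9, 135.0]
tool_rot: [3.141, 0.001, -0.241]
force: [0.7, -0.6, -2.6]
width: 54.8
gripper_force: 60.5
clock: 18.05
eef_pos: [472.4, -72.9, 135.0]
tool_rot: [-3.141, 0.001, 0.0]
force: [1.6, -0.2, -2.2]
width: 55.0
gripper_force: 60.5
clock: 18.68
eef_pos: [498.7, -297.6, 134.6]
tool_rot: [3.141, 0.001, -0.004]
force: [-0.1, 0.1, -2.5]
width: 54.7
gripper_force: 60.4
[ 498.68759942 -297.55745964  134.5997931 ]
0 [[251.0, 234.0], [380.0, 233.0]]
10 [[248.0, 240.0], [384.0, 240.0]]
20 [[244.0, 247.0], [387.0, 247.0]]
30 [[239.0, 255.0], [392.0, 254.0]]
40 [[235.0, 264.0], [397.0, 263.0]]
```

```bash
python3 -m creep '[{"dx":0,"dy":0,"dz":-0.1,"rx":0,"ry":0,"rz":0,"grip":1},{"dx":0,"dy":0,"dz":-0.2,"rx":0,"ry":0,"rz":0,"grip":1},{"dx":0,"dy":0,"dz":-0.25,"rx":0,"ry":0,"rz":0,"grip":1},{"dx":0,"dy":0,"dz":-0.262,"rx":0,"ry":0,"rz":0,"grip":1},{"dx":0,"dy":0,"dz":-0.265,"rx":0,"ry":0,"rz":0,"grip":1}]'; python3 -m creep '[{"dx":0,"dy":0,"dz":-0.002,"rx":0,"ry":0,"rz":0,"grip":1},{"dx":0,"dy":0,"dz":-0.004,"rx":0,"ry":0,"rz":0,"grip":1},{"dx":0,"dy":0,"dz":-0.006,"rx":0,"ry":0,"rz":0,"grip":1},{"dx":0,"dy":0,"dz":-0.008,"rx":0,"ry":0,"rz":0,"grip":1},{"dx":0,"dy":0,"dz":-0.0085,"rx":0,"ry":0,"rz":0,"grip":1}]'
```

```text
clock: 19.3
eef_pos: [499.7, -293.7, 29.5]
tool_rot: [-3.141, 0.0, 0.001]
force: [0.3, -1.4, -2.5]
width: 54.9
gripper_force: 60.5
clock: 19.92
eef_pos: [500.2, -294.6, 28.5]
tool_rot: [3.141, -0.002, -0.0]
force: [-2.9, 1.1, 16.1]
width: 54.5
gripper_force: 63.9
```

```bash
python3 -m creep '[{"dx":0,"dy":0,"dz":0,"rx":0,"ry":0,"rz":0,"grip":-1},{"dx":0,"dy":0,"dz":0,"rx":0,"ry":0,"rz":0,"grip":-1},{"dx":0,"dy":0,"dz":0,"rx":0,"ry":0,"rz":0,"grip":-1},{"dx":0,"dy":0,"dz":0.05,"rx":0,"ry":0,"rz":0,"grip":-1},{"dx":0,"dy":0,"dz":0.15,"rx":0,"ry":0,"rz":0,"grip":-1}]'; python3 -m creep '[{"dx":0,"dy":0,"dz":0.14,"rx":0,"ry":0,"rz":0,"grip":-1},{"dx":-0.02,"dy":0.08,"dz":0.24,"rx":0,"ry":0,"rz":0,"grip":-1},{"dx":-0.04,"dy":0.21,"dz":0.24,"rx":0,"ry":0,"rz":0,"grip":-1},{"dx":-0.06,"dy":0.34,"dz":0.24,"rx":0,"ry":0,"rz":0,"grip":-1},{"dx":-0.08,"dy":0.48,"dz":0.24,"rx":0,"ry":0,"rz":0,"grip":-1}]'; python3 -m creep '[{"dx":-0.02,"dy":0.14,"dz":0,"rx":0,"ry":0,"rz":0,"grip":-1},{"dx":-0.04,"dy":0.28,"dz":0,"rx":0,"ry":0,"rz":0,"grip":-1},{"dx":-0.06,"dy":0.43,"dz":0,"rx":0,"ry":0,"rz":0,"grip":-1},{"dx":-0.08,"dy":0.57,"dz":0,"rx":0,"ry":0,"rz":0,"grip":-1},{"dx":-0.09,"dy":0.68,"dz":0,"rx":0,"ry":0,"rz":0,"grip":-1}]'; python3 -m creep '[{"dx":0,"dy":0.051,"dz":-0.08,"rx":0,"ry":0,"rz":0,"grip":-1},{"dx":0,"dy":0.051,"dz":-0.18,"rx":0,"ry":0,"rz":0,"grip":-1},{"dx":0,"dy":0.051,"dz":-0.25,"rx":0,"ry":0,"rz":0,"grip":-1},{"dx":0,"dy":0.051,"dz":-0.28,"rx":0,"ry":0,"rz":0,"grip":-1},{"dx":0,"dy":0.051,"dz":-0.28,"rx":0,"ry":0,"rz":0,"grip":-1}]'; python3 -c "
from h import *
i=save('wrist','pics/w6.png');j=get_image('top');cv2.imwrite('pics/cmb6.png',np.vstack([i[100:400,:,::-1],cv2.resize(j[120:280,310:510,::-1],(640,300))])[:600])
print(ctrl.read_state()['eef_pos']);c=get_calibration('wrist');print(proj(c,[[431.2,190.3,34]])-[0,100])"
```

```text
clock: 20.55
eef_pos: [498.1, -293.4, 85.0]
tool_rot: [-3.14, 0.004, 0.0]
force: [0.5, -0.3, 0.2]
width: 85.1
gripper_force: 0.0
clock: 21.18
eef_pos: [467.2, -100.9, 182.2]
tool_rot: [3.142, -0.001, -0.001]
force: [1.7, 1.2, 0.4]
width: 85.5
gripper_force: 0.0
clock: 21.8
eef_pos: [430.7, 172.3, 182.0]
tool_rot: [-3.141, -0.0, 0.002]
force: [0.7, 0.3, 0.1]
width: 85.3
gripper_force: 0.0
clock: 22.42
eef_pos: [431.3, 190.1, 69.7]
tool_rot: [3.141, 0.001, 0.0]
force: [0.7, -0.7, -0.1]
width: 85.3
gripper_force: 0.0
[432.23468205 190.49175853  70.82188506]
[[315.63835978 116.67926928]]
```

View pics/cmb6.png

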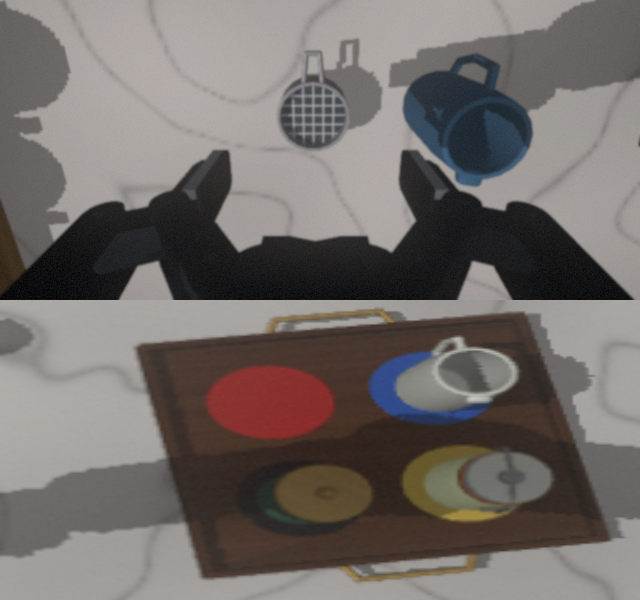

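The jar sits on yellow. The strainer rim is at (314,113) in the wrist picture and aligned. The earlier grips show the pads about 35 mm above the nominal TCP, so I go low in stages, watching the force.

```bash
python3 -m creep '[{"dx":0.002,"dy":0,"dz":-0.06,"rx":0,"ry":0,"rz":0,"grip":-1},{"dx":0.002,"dy":0,"dz":-0.12,"rx":0,"ry":0,"rz":0,"grip":-1},{"dx":0.002,"dy":0,"dz":-0.15,"rx":0,"ry":0,"rz":0,"grip":-1},{"dx":0.002,"dy":0,"dz":-0.17,"rx":0,"ry":0,"rz":0,"grip":-1},{"dx":0.002,"dy":0,"dz":-0.17,"rx":0,"ry":0,"rz":0,"grip":-1}]'; python3 -c "
from h import *
i=save('wrist','pics/w7.png');j=get_image('scene')
cv2.imwrite('pics/cmb7.png',np.vstack([i[160:400,:,::-1],cv2.resize(j[100:210,250:450,::-1],(640,352))])[:600])"
```

```text
clock: 23.15
eef_pos: [432.4, 190.3, 2.1]
tool_rot: [-3.142, -0.0, 0.0]
force: [-0.5, -1.2, 0.1]
width: 84.9
gripper_force: 0.0
```

View pics/cmb7.png

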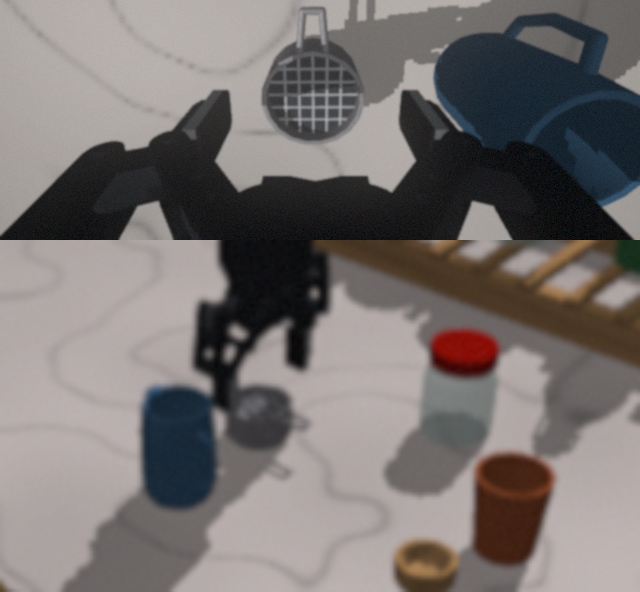

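```bash
python3 -m creep '[{"dx":0,"dy":0,"dz":-0.01,"rx":0,"ry":0,"rz":0,"grip":-1},{"dx":0,"dy":0,"dz":-0.02,"rx":0,"ry":0,"rz":0,"grip":-1},{"dx":0,"dy":0,"dz":-0.03,"rx":0,"ry":0,"rz":0,"grip":-1},{"dx":0,"dy":0,"dz":-0.035,"rx":0,"ry":0,"rz":0,"grip":-1},{"dx":0,"dy":0,"dz":-0.035,"rx":0,"ry":0,"rz":0,"grip":-1}]'; python3 -m creep '[{"dx":0,"dy":0,"dz":0,"rx":0,"ry":0,"rz":0,"grip":0.1},{"dx":0,"dy":0,"dz":0,"rx":0,"ry":0,"rz":0,"grip":1},{"dx":0,"dy":0,"dz":0,"rx":0,"ry":0,"rz":0,"grip":1},{"dx":0,"dy":0,"dz":0,"rx":0,"ry":0,"rz":0,"grip":1},{"dx":0,"dy":0,"dz":0,"rx":0,"ry":0,"rz":0,"grip":1}]'
```

```text
clock: 23.88
eef_pos: [432.2, 190.1, -12.2]
tool_rot: [3.142, 0.0, 0.0]
force: [0.1, -0.4, 0.1]
width: 85.4
gripper_force: 0.0
clock: 24.5
eef_pos: [432.5, 190.4, -11.0]
tool_rot: [-3.141, -0.001, 0.0]
force: [-2.1, -0.1, 10.5]
width: 55.8
gripper_force: 61.1
```

```bash
python3 -m creep '[{"dx":0,"dy":0,"dz":0.02,"rx":0,"ry":0,"rz":0,"grip":1},{"dx":0,"dy":0,"dz":0.08,"rx":0,"ry":0,"rz":0,"grip":1},{"dx":0,"dy":0,"dz":0.17,"rx":0,"ry":0,"rz":0,"grip":1},{"dx":0,"dy":0,"dz":0.26,"rx":0,"ry":0,"rz":0,"grip":1},{"dx":0,"dy":0,"dz":0.3,"rx":0,"ry":0,"rz":0,"grip":1}]'; python3 -m creep '[{"dx":0.04,"dy":-0.08,"dz":0,"rx":0,"ry":0,"rz":0,"grip":1},{"dx":0.09,"dy":-0.19,"dz":0,"rx":0,"ry":0,"rz":0,"grip":1},{"dx":0.14,"dy":-0.3,"dz":0,"rx":0,"ry":0,"rz":0,"grip":1},{"dx":0.19,"dy":-0.41,"dz":0,"rx":0,"ry":0,"rz":0,"grip":1},{"dx":0.24,"dy":-0.52,"dz":0,"rx":0,"ry":0,"rz":0,"grip":1}]'; python3 -m creep '[{"dx":0.05,"dy":-0.1,"dz":0,"rx":0,"ry":0,"rz":0,"grip":1},{"dx":0.1,"dy":-0.21,"dz":0,"rx":0,"ry":0,"rz":0,"grip":1},{"dx":0.15,"dy":-0.31,"dz":0,"rx":0,"ry":0,"rz":0,"grip":1},{"dx":0.173,"dy":-0.362,"dz":0,"rx":0,"ry":0,"rz":0,"grip":1},{"dx":0.173,"dy":-0.362,"dz":0,"rx":0,"ry":0,"rz":0,"grip":1}]'; python3 -c "
from h import *
i=save('wrist','pics/w8.png');j=get_image('scene')
cv2.imwrite('pics/cmb8.png',np.vstack([i[100:400,:,::-1],cv2.resize(j[130:350,130:400,::-1],(368,300)) if 0 else cv2.copyMakeBorder(cv2.resize(j[130:350,130:400,::-1],(368,300)),0,0,0,272,0)]))"
```

```text
clock: 25.12
eef_pos: [433.1, 190.5, 110.1]
tool_rot: [-3.14, -0.003, 0.0]
force: [-0.0, -0.4, -1.6]
width: 55.6
gripper_force: 63.8
clock: 25.75
eef_pos: [528.5, -19.3, 108.2]
tool_rot: [-3.142, 0.0, 0.0]
force: [0.6, 0.3, -0.7]
width: 55.4
gripper_force: 63.8
clock: 26.38
eef_pos: [597.2, -165.1, 107.7]
tool_rot: [3.141, 0.0, -0.004]
force: [-0.8, 0.1, -1.3]
width: 55.6
gripper_force: 63.8
```

View pics/cmb8.png

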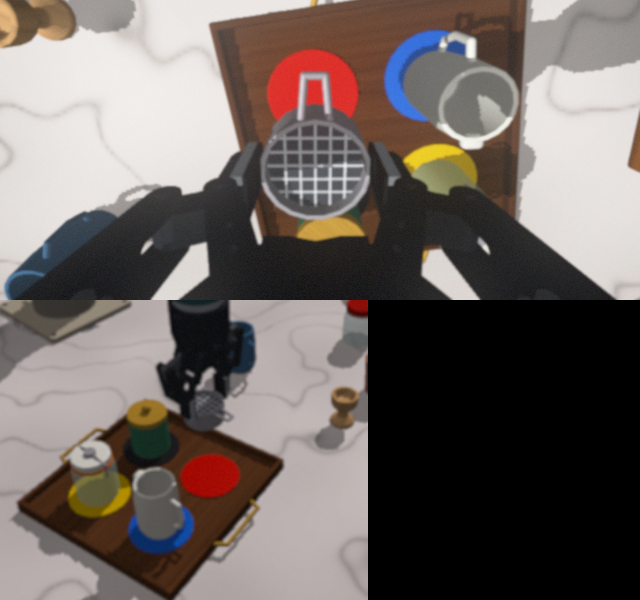

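Strainer held level over the tray, red mat below. Lowering it.

```bash
python3 -m creep '[{"dx":0,"dy":0,"dz":-0.1,"rx":0,"ry":0,"rz":0,"grip":1},{"dx":0,"dy":0,"dz":-0.2,"rx":0,"ry":0,"rz":0,"grip":1},{"dx":0,"dy":0,"dz":-0.245,"rx":0,"ry":0,"rz":0,"grip":1},{"dx":0,"dy":0,"dz":-0.26,"rx":0,"ry":0,"rz":0,"grip":1},{"dx":0,"dy":0,"dz":-0.263,"rx":0,"ry":0,"rz":0,"grip":1}]'; python3 -m creep '[{"dx":0,"dy":0,"dz":-0.002,"rx":0,"ry":0,"rz":0,"grip":1},{"dx":0,"dy":0,"dz":-0.004,"rx":0,"ry":0,"rz":0,"grip":1},{"dx":0,"dy":0,"dz":-0.006,"rx":0,"ry":0,"rz":0,"grip":1},{"dx":0,"dy":0,"dz":-0.008,"rx":0,"ry":0,"rz":0,"grip":1},{"dx":0,"dy":0,"dz":-0.009,"rx":0,"ry":0,"rz":0,"grip":1}]'
```

```text
clock: 27.1
eef_pos: [598.2, -162.2, 3.6]
tool_rot: [3.141, -0.001, 0.001]
force: [0.3, -0.9, -0.9]
width: 55.8
gripper_force: 63.9
clock: 27.72
eef_pos: [597.6, -162.7, 0.1]
tool_rot: [3.141, -0.0, -0.0]
force: [-2.6, 0.7, 9.0]
width: 56.1
gripper_force: 64.8
```

Contact; release, rise, move aside and look.

```bash
python3 -m creep '[{"dx":0,"dy":0,"dz":0,"rx":0,"ry":0,"rz":0,"grip":-1},{"dx":0,"dy":0,"dz":0,"rx":0,"ry":0,"rz":0,"grip":-1},{"dx":0,"dy":0,"dz":0,"rx":0,"ry":0,"rz":0,"grip":-1},{"dx":0,"dy":0,"dz":0.05,"rx":0,"ry":0,"rz":0,"grip":-1},{"dx":0,"dy":0,"dz":0.15,"rx":0,"ry":0,"rz":0,"grip":-1}]'; python3 -m creep '[{"dx":0,"dy":0,"dz":0.15,"rx":0,"ry":0,"rz":0,"grip":-1},{"dx":0,"dy":0,"dz":0.3,"rx":0,"ry":0,"rz":0,"grip":-1},{"dx":0,"dy":0,"dz":0.38,"rx":0,"ry":0,"rz":0,"grip":-1},{"dx":-0.12,"dy":0.02,"dz":0.38,"rx":0,"ry":0,"rz":0,"grip":-1},{"dx":-0.24,"dy":0.04,"dz":0.38,"rx":0,"ry":0,"rz":0,"grip":-1}]'; python3 -m creep '[{"dx":-0.04,"dy":-0.02,"dz":0,"rx":0,"ry":0,"rz":0,"grip":-1},{"dx":-0.08,"dy":-0.08,"dz":0,"rx":0,"ry":0,"rz":0,"grip":-1},{"dx":-0.1,"dy":-0.15,"dz":0,"rx":0,"ry":0,"rz":0,"grip":-1},{"dx":-0.1,"dy":-0.15,"dz":0,"rx":0,"ry":0,"rz":0,"grip":-1},{"dx":-0.1,"dy":-0.15,"dz":0,"rx":0,"ry":0,"rz":0,"grip":-1}]'; python3 -c "
from h import *
i=save('wrist','pics/w9.png');ci=get_calibration('wrist');j=save('top','pics/t9.png');c=get_calibration('top')
b=cv2.copyMakeBorder(cv2.resize(j[130:260,360:500,::-1],(323,300),interpolation=2),0,0,0,317,0)
cv2.imwrite('pics/cmb9.png',np.vstack([i[:300,:,::-1],b]))
M=dict(red=[597,-162.6],blue=[614,-277.1],yel=[499.6,-294.2],blk=[482.7,-179.6])
for n,z in (('red',34),('blue',85),('yel',74),('blk',72)):
  x,y=M[n];print(n,proj(ci,[[x+1.6,y,z+11],[x+1.6,y+1,z+11],[x+11.6,y,z+11]]).round(1).tolist(),((proj(c,[[x-2,y,z+11]])-[360,130])*2.307+[0,300]).round(0).tolist())"
```

```text
clock: 28.35
eef_pos: [596.4, -162.2, 59.5]
tool_rot: [-3.141, 0.003, 0.0]
force: [0.1, -0.5, -0.9]
width: 85.1
gripper_force: 0.0
clock: 28.98
eef_pos: [500.8, -146.4, 212.9]
tool_rot: [3.141, -0.003, 0.0]
force: [0.1, 0.2, -0.1]
width: 85.3
gripper_force: 0.0
clock: 29.6
eef_pos: [462.4, -206.3, 211.8]
tool_rot: [-3.141, -0.002, 0.0]
force: [0.2, 0.3, -0.7]
width: 84.8
gripper_force: 0.0
red [[275.7, 57.5], [274.7, 57.5], [275.3, 47.3]] [[86.0, 394.0]]
blue [[395.1, 25.0], [394.0, 25.0], [396.1, 12.2]] [[226.0, 362.0]]
yel [[399.9, 152.4], [398.9, 152.4], [400.7, 142.7]] [[249.0, 493.0]]
blk [[290.9, 168.1], [289.9, 168.0], [290.6, 158.7]] [[119.0, 513.0]]
```

View pics/cmb9.png

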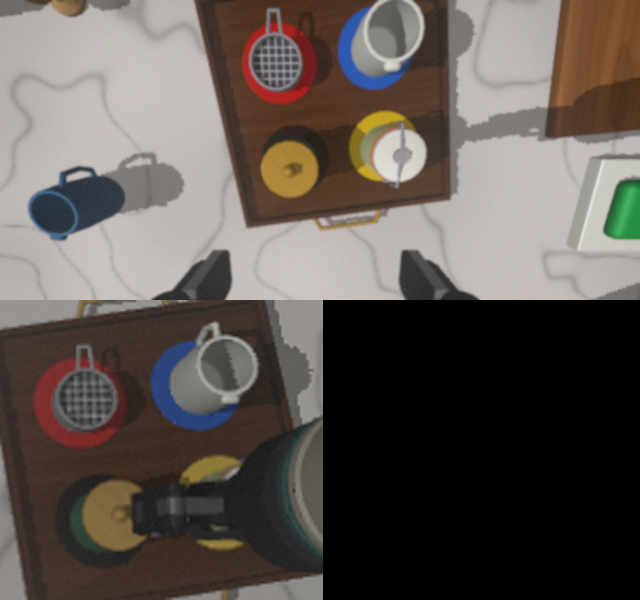

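All four stand upright on their mats: strainer rim (275,62), jug rim (393,34), jar lid (399,154) and tin lid (290,169). Each is within about 5 mm of prediction, and the look-alikes have not been disturbed.

```bash
python3 -c "
from cell import ctrl
print(ctrl.finish_job())"
```

```text
the job is handed in; nothing more can be done
None
```

The tea tray is laid and the job handed in: jug on blue, clamp jar on yellow, strainer on red and tin on black, all upright, released and, by the last pictures, within about 7 mm of centre; the look-alikes were not touched, and no verdict came back.

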